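# Build a bridge tier on a kiln shelf

### The job

Load the kiln shelf around the beaker that already stands on it. Stand the tall square post on the beaker's left and the round post on its right (as seen from the robot), both in line with the beaker along the shelf's long direction and each with its centre 70 mm from the beaker's centre; then lay the long flat bat level across the two posts, centred over the beaker and running along the shelf, and last stand the bud vase upright on the middle of the bat. Do not shift the beaker, and leave the short post and the two paint jars where they are.

Things in the scene. Friction and masses are not known exactly. Their poses are not given: they have to be found in the camera images.
- kiln_shelf: kiln shelf, fixed: a beige-grey flat slab lying on the table, 160 mm deep (its x), 300 mm long (its y), 15 mm thick. Origin: centre of its underside; z up. Its y axis (the long direction) points roughly to the robot's left (world +y), turned by at most 0.3 rad.
- beaker: beaker, loose: pale unglazed open cup without handle, 64 mm across at the rim, 75 mm high, wall 5 mm, about 150 g, standing upright near the middle of the kiln shelf. Origin: centre of its underside; z up; its x and y axes start parallel to the shelf's. To be left where it stands.
- square_post: tall square post, loose: a plain clay-coloured prism 40 x 40 mm, 90 mm high, about 280 g, standing on end on the table at any yaw. Origin: centre of its underside; z up, x and y square to its side faces.
- round_post: round post, loose: a plain clay-coloured cylinder 40 mm in diameter, 90 mm high, about 230 g, standing on end on the table. Origin: centre of its underside; z up.
- bat: bat, loose: a plain clay-coloured flat bar 56 mm wide (its x), 200 mm long (its y), 12 mm thick, about 280 g, lying flat on the table at the robot's right, roughly pointing away from the robot. Origin: centre of its underside; z up.
- vase: bud vase, loose: pale unglazed, 88 mm high, about 130 g, standing on the table; round belly up to 54 mm across between 18 and 36 mm height, foot 44 mm across, above it from 52 to 88 mm a straight neck 26 mm in diameter by which it is well gripped. Solid, with a dark mouth on top. Origin: centre of its underside; z up.
- short_post: short square post, loose, a bystander: clay-coloured, 40 x 40 mm, only 50 mm high, standing on the table at the robot's left. Origin: centre of its underside. Not to be moved.
- jar_near: paint jar with an orange lid, loose, a bystander: 60 mm in diameter, 80 mm high, nearer the robot on its right. Origin: centre of its underside. Not to be moved.
- jar_far: paint jar with a blue lid, loose, a bystander: 60 mm in diameter, 80 mm high, far from the robot on its right, beyond the shelf. Origin: centre of its underside. Not to be moved.
There are look-alikes about, which are no part of the job. What is shaped like the vase but turquoise is not meant.

How it is judged:
By the outcome, as a careful person would: the job done as asked, in the order asked, and still so for the second after the job is handed in, with the robot touching nothing.
It also fails if it takes over 115 s, if anything falls off the work surface, if the arm or the gripper's body presses on something with over 40 N, if the wrist force passes 120 N, or if a joint passes its speed limit or range.

### The arm

A 6-joint arm with a two-finger parallel gripper is mounted at the origin on the work surface. World frame = base frame: x ahead of the robot, y to its left, z up, the work surface at z = 0. Lengths are in m, angles in rad, forces in N, time in s.
With the tool pointing down it reaches from about 0.2 to 0.875 m from the base axis. Payload 3.4 kg.
Tool frame: the origin (TCP) lies on the centre line of the jaws, within the pads' length; the fingertips stand 11 mm ahead of it and the grasp point (between the pads) lies 8 mm behind it (env.finger_overhang is the distance from the TCP to the fingertips, in m); z points along the fingers, y is the line along which they close (so a half turn about z gives the same grasp; the last joint's range is limited). The gripper opens to 94 mm and grips with 3 to 60 N. Pads are 16 mm wide; open, the fingers measure 119 mm over their backs; the gripper's body (75 mm by 177 mm) begins 78 mm behind the grasp point.
Start: joints at [-1.384, 0.276, 1.505, -0, 1.361, -0.121], TCP at [0.174, -0.548, 0.216] pointing down, gripper open.
Joint ranges: [-2.89, 2.89], [-0.75, 2.08], [0.22, 2.7], [-1.18, 4.32], [0.11, 2.71], [-2.7, 2.7]. Speed limits (rad/s): [2.57, 2.57, 3.14, 3.14, 3.14, 3.14].

### API

Orientations are given as a unit quaternion [x, y, z, w].
In Python, from cell import env, imaging gives the robot as it stands.
- The arm moves only by the tool step_arm, never from a script. Its argument "motion" is a list that holds one entry, the list of rows, each a list of 7 numbers: the opening, from -1 (shut) to 1 (fully open), then the shift along the tool's x, y, z in cm, then the turn, a rotation vector about the tool's x, y, z in rad. A call has 1 to 12 rows; each row shifts and turns the commanded pose from where the row before left it, along the tool's axes as they then stand; what a row does not reach is not made up. A row lasts 1/10 s, in which the tool goes at most 50 mm and 8.59 degrees, less where a joint would pass 70% of its speed; a pose out of reach is approached as far as the arm can. A call is refused whole if a number of a shift passes 5 or a number of a turn 0.15, either way. A call with a gripper value outside its range is refused whole. The fingers move at their own pace and stop on an object; the grip force is fixed at half the most. Time passes only in rows, so rows that do not move let the fingers close. It gives the time, the measured TCP pose, the force, the opening and the grip force at its end, in the units of the state.
- env.get_obs(): the state, without advancing time (a new reading comes with each control period).
- imaging.capture(name): name is "side" or "top" or "wrist"; returns (picture, depth): 400x640x3 uint8, red, green, blue; 400x640 float32, m along the optical axis (not along the pixel's ray), 0 where there is no reading.
- imaging.calibration(name): a dict with "fovy" (degrees; the focal length in pixels is half the picture's height over the tangent of half this angle, whatever the lens; pixels are square), "cx", "cy" (the principal point, pixels), "R" (3x3) and "t" (3): a world point X has camera coordinates R X + t. Camera axes: x right, y down, z forward; pixel columns grow to the right and rows downward; lengths in m; the calibration is good to about 2 mm. A picture is of the moment at which its call begins: read the wrist's pose just before it. calibration takes no time and is no camera call; for the wrist camera it gives the pose at the moment of the call.
- env.finish_job(): hands the job in; it is judged then, once.
Trained networks look in the newest picture that a camera, given by its name, has taken for a name from the list of things; names that differ only in an ending like _2 or _b are one class to them, and where a whole thing is asked for, a point or a joint stands for the part that bears it (a point fixed in the world has none). Each returns a list of dicts, best first, with "score" (0 to 1); they miss things now and then, are a little off and sometimes report something else, mostly with a low value. They report only what shows in the picture. A call takes as long as a camera call. They do not tell look-alikes from the thing itself.
- imaging.masks_of(camera, name): "pixels" (400x640 bool, what is visible of it) and "position" ([column, row] in pixels, amid what is visible of it).
The state is a dict: "t": time; "joints": joint angles; "qvel": joint speeds; "effort": joint torques, N m; "position": TCP position; "ee_rot": TCP orientation; "force": force on the tool from outside, world axes, zero at the start; "wrist_torque": the same for the moment, N m; "grip_width": finger opening in m; "finger_force": force on a finger pad.
Only numpy, scipy, OpenCV 4.12 (cv2) and the standard library are available. Lean on these libraries where they do the work, as an engineer would, in place of code of your own. Each camera call takes 0.05 s, during which the arm holds its last target. There are 200 camera calls.

## Working session

There is one attempt and no reset: what is moved stays moved. The work goes in short steps, Python scripts to look and compute and a tool call to move; the robot and the scene stay as the last step left them, time stands still between calls to the robot, and variables do not carry over. Pictures are saved under pics/ and viewed, at most 14 in all, crops included, and the job is handed in when it is done.

Besides the shell and the picture viewer there is one more tool, called after "Request:" as name(argument=value, ...) on one line, values as JSON. step_arm: Moves the arm, as the interface text tells. Its arguments: {"type":"object","properties":{"motion":{"type":"array"}},"required":["motion"]}

```bash
ls; mkdir -p pics; cat > h.py <<'E'
import numpy as np, cv2
from cell import env, imaging
def cap(n,fn=None):
    c=imaging.calibration(n); p,d=imaging.capture(n)
    if fn: cv2.imwrite('pics/'+fn,p[:,:,::-1])
    return c,p,d
def world(c,d,mask=None):
    f=200/np.tan(np.radians(c['fovy'])/2)
    v,u=np.mgrid[:400,:640]
    P=np.stack([(u-c['cx'])/f*d,(v-c['cy'])/f*d,d],-1)
    W=(P-np.array(c['t']))@np.array(c['R'])
    ok=d>0
    if mask is not None: ok=ok&mask
    return W[ok] if mask is not None else W
def pix(c,X):
    f=200/np.tan(np.radians(c['fovy'])/2)
    q=np.array(c['R'])@X+np.array(c['t']); return q[0]/q[2]*f+c['cx'],q[1]/q[2]*f+c['cy']
E
python3 - <<'E'
from h import *
for n in('top','side'):
    c,p,d=cap(n,n+'1.png'); print(n,c,(d>0).mean())
    W=world(c,d)
    np.savez(f'/tmp/{n}.npz',p=p,d=d,W=W)
    for o in['kiln_shelf','beaker','square_post','round_post','bat','vase','short_post','jar_near','jar_far']:
        for m in imaging.masks_of(n,o)[:3]:
            P=world(c,d,m['pixels'])
            z=P[:,2].max() if len(P) else 0
            T=P[P[:,2]>np.percentile(P[:,2],95)-.006] if len(P) else P
            print(o,round(m['score'],2),np.round(m['position']),m['pixels'].sum(),T.mean(0).round(4) if len(T) else'', (T.min(0)+T.max(0)).round(4)/2 if len(T) else '')
print(env.get_obs())
E
```

```text
pics
top {'fovy': 51.52914898706342, 'cx': 324.4821146598012, 'cy': 200.7861469236199, 'R': array([[ 0.07153911, -0.9974339 ,  0.0027882 ],
       [-0.97734794, -0.07065615, -0.19949615],
       [ 0.19918123,  0.01154673, -0.97989464]]), 't': array([-0.02377633,  0.5247149 ,  1.25115847])} 0.995953125
kiln_shelf 0.88 [323. 180.] 3933 [0.605  0.037  0.0173] [0.60645 0.04005 0.05415]
beaker 0.57 [315. 174.] 355 [0.5971 0.0551 0.0902] [0.5954 0.0532 0.0913]
square_post 0.73 [410. 242.] 285 [ 0.4112 -0.2593  0.0917] [ 0.4107 -0.2587  0.0929]
round_post 0.56 [235. 224.] 193 [0.4327 0.2829 0.0913] [0.43375 0.28315 0.09235]
bat 0.66 [460. 209.] 992 [ 0.5447 -0.421   0.0144] [ 0.5443 -0.4191  0.0165]
bat 0.46 [315. 173.] 330 [0.5965 0.0569 0.0901] [0.5954 0.0546 0.0913]
vase 0.78 [219. 198.] 231 [0.5219 0.3528 0.0895] [0.52215 0.3525  0.09065]
vase 0.67 [314. 171.] 364 [0.5976 0.0538 0.0902] [0.59565 0.0532  0.0913 ]
vase 0.66 [411. 244.] 309 [ 0.4112 -0.2592  0.0917] [ 0.4107  -0.25715  0.09275]
short_post 0.58 [181. 249.] 228 [0.3374 0.4385 0.0512] [0.3372  0.43855 0.052  ]
jar_far 0.68 [4
[... 1100 characters left out ...]
'joints': array([-1.38397227e+00,  2.75871096e-01,  1.50488931e+00,  4.62999345e-06,
        1.36070055e+00, -1.20974220e-01]), 'qvel': array([-8.60722933e-05,  1.93533820e-04, -6.90609708e-04,  1.18384645e-03,
       -1.08225297e-03, -9.46888446e-04]), 'effort': array([ 1.15919069e-03, -4.04466963e+01, -2.37502187e+01,  7.06536812e-02,
        2.47681711e-02, -1.35773743e-05]), 'position': array([ 0.1742203 , -0.54801038,  0.21651378]), 'ee_rot': array([9.88180955e-01, 1.53291866e-01, 4.43061681e-06, 6.57399516e-05]), 'force': array([ 0.19950267,  0.98440548, -0.62571825]), 'wrist_torque': array([ 0.01721602, -0.037437  ,  0.02592012]), 'finger_force': 0.0, 'grip_width': 0.0939585349285587}
```

```bash
python3 - <<'E'
from h import *
t=np.load('/tmp/top.npz');p=t['p']
cv2.imwrite('pics/topcrop.png',cv2.resize(p[110:290,150:490,::-1],None,fx=2.35,fy=2.35,interpolation=cv2.INTER_CUBIC))
s=np.load('/tmp/side.npz')['p']
cv2.imwrite('pics/sidecrop.png',cv2.resize(s[110:310,200:420,::-1],None,fx=3,fy=3,interpolation=cv2.INTER_CUBIC))
# yaw/center from tops
for n in('top','side'):
    W=np.load(f'/tmp/{n}.npz')['W'].reshape(-1,3)
    def top(x,y,r,z0,z1):
        q=W[(abs(W[:,0]-x)<r)&(abs(W[:,1]-y)<r)&(W[:,2]>z0)&(W[:,2]<z1)]
        R=cv2.minAreaRect((q[:,:2]*1000).astype(np.float32)); return len(q),np.round(q.mean(0),4),[np.round(a,1) for a in R]
    for nm,a in dict(sq=(.411,-.258,.05,.085,.1),rd=(.434,.284,.05,.085,.1),bat=(.545,-.415,.16,.009,.02),beaker=(.597,.055,.06,.082,.1),vase=(.522,.355,.04,.083,.1),vase2=(.613,.359,.04,.083,.1),shelf=(.6,.04,.22,.012,.022),short=(.337,.438,.05,.045,.06)).items(): print(n,nm,top(*a))
E
```

```text
top sq (181, array([ 0.4108, -0.259 ,  0.0908]), [array([ 410.8, -259.8]), array([40.1, 40.8]), np.float64(58.5)])
top rd (135, array([0.4346, 0.2839, 0.0903]), [array([435.4, 285.1]), array([37.1, 38.1]), np.float64(2.1)])
top bat (1010, array([ 0.5463, -0.4185,  0.0133]), [array([ 562.1, -385.9]), array([301.6, 314.5]), np.float64(10.0)])
top beaker (112, array([0.5985, 0.054 , 0.0894]), [array([596.3,  53.3]), array([62.8, 58.9]), np.float64(4.1)])
top vase (57, array([0.5225, 0.3537, 0.0889]), [array([523. , 354.9]), array([25.5, 24.3]), np.float64(56.9)])
top vase2 (52, array([0.612 , 0.3564, 0.0885]), [array([612.3, 356.1]), array([23.4, 24.2]), np.float64(82.5)])
top shelf (3631, array([0.6045, 0.0391, 0.0161]), [array([619.8,  44.5]), array([349.1, 292.6]), np.float64(75.8)])
top short (170, array([0.3376, 0.439 , 0.0507]), [array([338.3, 439.8]), array([40. , 41.1]), np.float64(3.3)])
side sq (84, array([ 0.4129, -0.2541,  0.0917]), [array([ 412. , -256.6]), array([44. , 48.9]), np.float64(54.0)])
side rd (126, array([0.4357, 0.2875, 0.0912]), [array([436.2, 286.1]), array([37. , 38.7]), np.float64(8.4)])
side bat (406, array([ 0.5487, -0.4108,  0.0143]), [array([ 544.7, -412.6]), array([309.1, 317.2]), np.float64(0.7)])
side beaker (130, array([0.5982, 0.0547, 0.0888]), [array([598.3,  53.8]), array([65.3, 62. ]), np.float64(83.1)])
side vase (65, array([0.5238, 0.3579, 0.0894]), [array([524.1, 355.9]), array([24.4, 26. ]), np.float64(30.3)])
side vase2 (67, array([0.6132, 0.3598, 0.0894]), [array([613.8, 358.6]), array([25.4, 24.8]), np.float64(84.3)])
side shelf (2236, array([0.6043, 0.0651, 0.0172]), [array([673.5,  53.6]), array([297.8, 307.2]), np.float64(8.7)])
side short (214, array([0.3386, 0.4436, 0.051 ]), [array([338.7, 441.7]), array([39.5, 42.6]), np.float64(1.0)])
```

View pics/topcrop.png

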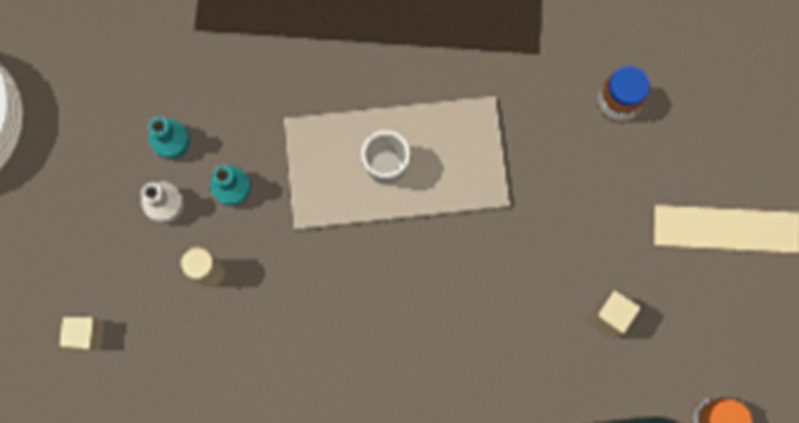

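View pics/sidecrop.png

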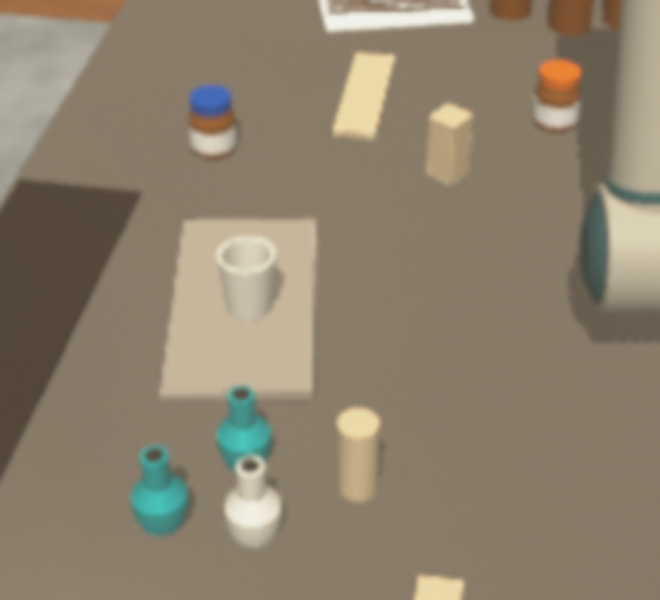

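The pale bottle at top px (219,198) fits the vase. The turquoise ones at about (221,167) and (247,190) are decoys, and both crops confirm this. Next I'll get the shelf and bat geometry and a plan helper.

```bash
cat >> h.py <<'E'
def pose():
    o=env.get_obs(); q=o['ee_rot']; from scipy.spatial.transform import Rotation as R
    M=R.from_quat(q).as_matrix(); return o,np.array(o['position']),np.arctan2(M[1,0],M[0,0]),M
def plan(x,y,z,psi,dbg=True):
    o,p,ps,M=pose()
    d=np.array([x,y,z])-p
    t=(ps-psi+np.pi)%(2*np.pi)-np.pi
    s=np.array([d@[np.cos(psi),np.sin(psi),0],d@[np.sin(psi),-np.cos(psi),0],-d[2]])*100
    print('t',round(o['t'],2),'pos',p.round(4),'psi',round(ps,3),'turn z',round(t,3),'then shift cm',s.round(2),'tilt',np.round(M[:2,2],3),'grip',round(o['grip_width'],4),'F',np.round(o['force'],1))
def rect(P):
    R=cv2.minAreaRect((P[:,:2]*1000).astype(np.float32)); b=cv2.boxPoints(R); e=[b[1]-b[0],b[2]-b[1]]; l=max(e,key=np.linalg.norm)
    return np.round(R[0],1),np.round(sorted(R[1]),1),'long dir rad',round(float(np.arctan2(l[1],l[0])%np.pi),4)
def circ(P): # ring fit
    A=np.c_[2*P[:,:2],np.ones(len(P))]; s=np.linalg.lstsq(A,(P[:,:2]**2).sum(1),rcond=None)[0]
    return s[:2].round(4),round(float(np.sqrt(s[2]+s[0]**2+s[1]**2)),4)
E
python3 - <<'E'
from h import *
for n in('top','side'):
    z=np.load(f'/tmp/{n}.npz'); c=imaging.calibration(n)
    cap(n)
    for o in('kiln_shelf','bat'):
        ms=imaging.masks_of(n,o)
        if not ms: continue
        m=ms[0]['pixels']
        k=cv2.erode(m.astype(np.uint8),np.ones((2,2)))>0
        P=world(c,z['d'],k); zz=.016 if o=='kiln_shelf' else .013
        P=P[abs(P[:,2]-zz)<.006]; print(n,o,P[:,2].mean().round(4),rect(P))
    W=z['W'].reshape(-1,3); q=W[(np.hypot(W[:,0]-.597,W[:,1]-.054)<.045)&(W[:,2]>.084)]
    print('beaker',circ(q))
c=imaging.calibration('wrist'); o,p,ps,M=pose(); C=-c['R'].T@c['t']; print('wrist cam in tool',M.T@(C-p),'axis',(M.T@c['R'].T).round(3),c['fovy'])
plan(.411,-.257,.25,1.02)
E
```

```text
top kiln_shelf 0.0157 (array([605.1,  39.1]), array([157.7, 296.9]), 'long dir rad', 1.7532)
top bat 0.013 (array([ 543.2, -421.8]), array([ 53.3, 197. ]), 'long dir rad', 1.5892)
beaker (array([0.5962, 0.0529]), 0.0289)
side kiln_shelf 0.0171 (array([604.6,  46.4]), array([155.1, 300.1]), 'long dir rad', 1.7481)
side bat 0.0144 (array([ 544.7, -412.4]), array([ 53.3, 194.7]), 'long dir rad', 1.5751)
beaker (array([0.5983, 0.0551]), 0.0293)
wrist cam in tool [ 0.07904281  0.00097444 -0.16796101] axis [[-0.001 -0.961 -0.275]
 [ 1.    -0.001 -0.   ]
 [-0.    -0.275  0.961]] 60.74788070757943
t 1.3 pos [ 0.1742 -0.548   0.2165] psi 0.308 turn z -0.712 then shift cm [37.19  4.95 -3.35] tilt [-0. -0.] grip 0.0936 F [ 0.3 -0.3  0.9]
```

Request:
step_arm(motion=[[[1, 0, 0, 0, 0, 0, -0.1424], [1, 0, 0, 0, 0, 0, -0.1424], [1, 0, 0, 0, 0, 0, -0.1424], [1, 0, 0, 0, 0, 0, -0.1424], [1, 0, 0, 0, 0, 0, -0.1424], [1, 4.9, 0.7, 0, 0, 0, 0], [1, 4.9, 0.7, 0, 0, 0, 0], [1, 4.9, 0.7, 0, 0, 0, 0], [1, 4.9, 0.7, 0, 0, 0, 0], [1, 4.9, 0.7, 0, 0, 0, 0], [1, 4.9, 0.7, 0, 0, 0, 0], [1, 4.9, 0.7, 0, 0, 0, 0]]])

```text
t: 2.5
position: [0.3965, -0.2798, 0.2168]
ee_rot: [0.873, 0.488, 0.0, 0.0]
force: [-0.9, -0.1, 1.0]
grip_width: 0.0941
finger_force: 0.0
```

```bash
cat >> h.py <<'E'
def tops(c,d,x,y,r,z0,z1):
    W=world(c,d).reshape(-1,3); W=W[d.reshape(-1)>0]
    return W[(np.hypot(W[:,0]-x,W[:,1]-y)<r)&(W[:,2]>z0)&(W[:,2]<z1)]
E
python3 - <<'E'
from h import *
plan(.411,-.258,.083,1.02)
c,p,d=cap('wrist','w1.png')
P=tops(c,d,.411,-.258,.045,.08,.1); print(len(P),P.mean(0).round(4),rect(P),P[:,2].std())
E
```

```text
t 2.5 pos [ 0.3965 -0.2798  0.2168] psi 1.019 turn z -0.001 then shift cm [ 2.61  0.09 13.38] tilt [ 0.001 -0.001] grip 0.0941 F [-0.9 -0.1  1. ]
2083 [ 0.4108 -0.258   0.0896] (array([ 410.1, -258.7]), array([40. , 40.3]), 'long dir rad', 1.0325) 0.001029699600413222
```

Request:
step_arm(motion=[[[1, 2.6, 0.07, 0, 0, 0, -0.013], [1, 0, 0, 4, 0, 0, 0], [1, 0, 0, 4, 0, 0, 0], [1, 0, 0, 4, 0, 0, 0], [1, 0, 0, 3, 0, 0, 0], [1, 0, 0, 0, 0, 0, 0], [-1, 0, 0, 0, 0, 0, 0], [-1, 0, 0, 0, 0, 0, 0], [-1, 0, 0, 0, 0, 0, 0], [-1, 0, 0, 0, 0, 0, 0], [-1, 0, 0, 0, 0, 0, 0], [-1, 0, 0, 0, 0, 0, 0]]])

```text
t: 3.75
position: [0.4099, -0.2598, 0.0669]
ee_rot: [0.87, 0.494, 0.0, 0.0]
force: [-0.7, 0.6, -0.5]
grip_width: 0.0496
finger_force: 0.0
```

```bash
python3 - <<'E'
from h import *
plan(.5845,.1229,.217,1.751)
E
```

```text
t 3.75 pos [ 0.4099 -0.2598  0.0669] psi 1.033 turn z -0.718 then shift cm [ 34.52  24.03 -15.01] tilt [ 0.001 -0.001] grip 0.0496 F [-0.7  0.6 -0.5]
```

Request:
step_arm(motion=[[[0.15, 0.19, 0, 0, 0, 0, 0], [-1, 0, 0, 0, 0, 0, 0], [-1, 0, 0, 0, 0, 0, 0], [-1, 0, 0, 0, 0, 0, 0], [-1, 0, 0, 0, 0, 0, 0], [-1, 0, 0, -1, 0, 0, 0], [-1, 0, 0, -4, 0, 0, 0], [-1, 0, 0, -4, 0, 0, 0], [-1, 0, 0, -4, 0, 0, -0.1], [-1, 0, 0, -4, 0, 0, -0.15], [-1, 0, 0, -2, 0, 0, -0.15], [-1, 0, 0, 0, 0, 0, -0.15]]])

```text
t: 4.95
position: [0.4119, -0.2591, 0.2606]
ee_rot: [0.701, 0.714, 0.0, 0.004]
force: [-0.1, -0.2, -3.6]
grip_width: 0.0402
finger_force: 30.0
```

```bash
python3 - <<'E'
from h import *
plan(.62,-.074,.25,1.751)
E
```

```text
t 4.95 pos [ 0.4119 -0.2591  0.2606] psi 1.589 turn z -0.162 then shift cm [14.48 23.79  1.06] tilt [ 0.006 -0.005] grip 0.0402 F [-0.1 -0.2 -3.6]
```

Request:
step_arm(motion=[[[-1, 0, 0, 0, 0, 0, -0.1], [-1, 0, 0, 0, 0, 0, -0.06], [-1, 2.07, 3.4, 0.15, 0, 0, 0], [-1, 2.07, 3.4, 0.15, 0, 0, 0], [-1, 2.07, 3.4, 0.15, 0, 0, 0], [-1, 2.07, 3.4, 0.15, 0, 0, 0], [-1, 2.07, 3.4, 0.15, 0, 0, 0], [-1, 2.07, 3.4, 0.15, 0, 0, 0], [-1, 2.07, 3.4, 0.15, 0, 0, 0], [-1, 0, 0, 0, 0, 0, 0], [-1, 0, 0, 0, 0, 0, 0]]])

```text
t: 6.05
position: [0.62, -0.0739, 0.2453]
ee_rot: [0.643, 0.766, -0.001, -0.001]
force: [-0.3, -0.2, -2.5]
grip_width: 0.04
finger_force: 30.0
```

```bash
cat > look.py <<'E'
from h import *
c,p,d=cap('wrist','w_%d.png'%int(env.get_obs()['t']*100))
P=tops(c,d,.597,.054,.045,.082,.1); print('beaker rim',len(P),circ(P),rect(P))
W=world(c,d); m=(d>0)&(abs(W[...,2]-.015)<.006); print('shelf pix',m.sum())
E
python3 - <<'E'
from look import *
plan(.5845,.1229,.25,1.751)
# shelf outline corners
ms=imaging.masks_of('wrist','kiln_shelf')
if ms:
    P=world(c,d,ms[0]['pixels']); P=P[abs(P[:,2]-.015)<.005]; print('shelf',ms[0]['score'],len(P),rect(P),P.min(0),P.max(0))
E
```

```text
beaker rim 1529 (array([0.5962, 0.0535]), 0.0288) (array([596.2,  53.8]), array([62.3, 62.7]), 'long dir rad', 0.6495)
shelf pix 24038
t 6.1 pos [ 0.6195 -0.0746  0.2456] psi 1.743 turn z -0.008 then shift cm [20.06  0.1  -0.44] tilt [-0.002 -0.   ] grip 0.0401 F [-0.2  0.1 -3.1]
shelf 0.76 23116 (array([6.133e+02, 4.000e-01]), array([160.3, 215.1]), 'long dir rad', 1.7515) [ 0.51606417 -0.11750621  0.01137439] [0.71021196 0.11912944 0.01778864]
```

```bash
ls pics
```

```text
side1.png
sidecrop.png
top1.png
topcrop.png
w1.png
w_605.png
```

Request:
step_arm(motion=[[[-1, 4, 0, 0, 0, 0, -0.008], [-1, 4, 0, 0, 0, 0, 0], [-1, 4, 0, 0, 0, 0, 0], [-1, 4, 0, 0, 0, 0, 0], [-1, 4, 0, 0, 0, 0, 0], [-1, 0, 0, 0, 0, 0, 0], [-1, 0, 0, 4, 0, 0, 0], [-1, 0, 0, 4, 0, 0, 0], [-1, 0, 0, 4, 0, 0, 0], [-1, 0, 0, 2, 0, 0, 0], [-1, 0, 0, 0, 0, 0, 0]]])

```text
t: 7.25
position: [0.5819, 0.1202, 0.103]
ee_rot: [0.641, 0.767, -0.003, -0.002]
force: [-0.7, -0.8, -3.0]
grip_width: 0.0398
finger_force: 30.0
```

```bash
python3 - <<'E'
from h import *
plan(.5837,.1226,.0822,1.751)
E
```

```text
t 7.25 pos [0.5819 0.1202 0.103 ] psi 1.749 turn z -0.002 then shift cm [0.2  0.22 2.08] tilt [-0.008 -0.001] grip 0.0398 F [-0.7 -0.8 -3. ]
```

Request:
step_arm(motion=[[[-1, 0.2, 0.22, 0, 0, 0, 0], [-1, 0, 0, 0.8, 0, 0, 0], [-1, 0, 0, 0.8, 0, 0, 0], [-1, 0, 0, 0, 0, 0, 0], [-1, 0, 0, 0, 0, 0, 0], [-1, 0, 0, 0, 0, 0, 0]]])

```text
t: 7.85
position: [0.5869, 0.1247, 0.0903]
ee_rot: [0.641, 0.768, 0.0, 0.0]
force: [0.4, -0.3, -3.6]
grip_width: 0.0399
finger_force: 30.0
```

```bash
python3 - <<'E'
from h import *
plan(.5837,.1226,.0822,1.751)
E
```

```text
t 7.85 pos [0.5869 0.1247 0.0903] psi 1.751 turn z -0.0 then shift cm [-0.15 -0.36  0.81] tilt [ 0.001 -0.   ] grip 0.0399 F [ 0.4 -0.3 -3.6]
```

Request:
step_arm(motion=[[[-1, -0.15, -0.36, 0.5, 0, 0, 0], [-1, 0, 0, 0, 0, 0, 0], [-1, 0, 0, 0, 0, 0, 0], [-1, 0, 0, 0, 0, 0, 0], [-1, 0, 0, 0, 0, 0, 0], [-1, 0, 0, 0, 0, 0, 0]]])

```text
t: 8.45
position: [0.5836, 0.1226, 0.0851]
ee_rot: [0.641, 0.768, 0.0, 0.0]
force: [0.1, 1.0, -3.3]
grip_width: 0.04
finger_force: 30.0
```

```bash
python3 - <<'E'
from h import *
plan(.5837,.1226,.0822,1.751)
E
```

```text
t 8.45 pos [0.5836 0.1226 0.0851] psi 1.751 turn z -0.0 then shift cm [-0.    0.01  0.29] tilt [ 0. -0.] grip 0.04 F [ 0.1  1.  -3.3]
```

Request:
step_arm(motion=[[[-1, 0, 0, 0.15, 0, 0, 0], [-1, 0, 0, 0.1, 0, 0, 0], [-1, 0, 0, 0.05, 0, 0, 0], [-1, 0, 0, 0, 0, 0, 0], [-1, 0, 0, 0, 0, 0, 0]]])

```text
t: 8.95
position: [0.5834, 0.1225, 0.0819]
ee_rot: [0.641, 0.768, -0.0, 0.0]
force: [0.4, -0.1, -4.0]
grip_width: 0.0402
finger_force: 30.0
```

Request:
step_arm(motion=[[[-1, 0, 0, 0.05, 0, 0, 0], [-1, 0, 0, 0, 0, 0, 0], [-1, 0, 0, 0, 0, 0, 0]]])

```text
t: 9.25
position: [0.5835, 0.1225, 0.0815]
ee_rot: [0.641, 0.768, -0.0, 0.0]
force: [0.2, -0.6, -2.9]
grip_width: 0.0397
finger_force: 30.0
```

Request:
step_arm(motion=[[[-1, 0, 0, 0.05, 0, 0, 0], [-1, 0, 0, 0, 0, 0, 0], [-1, 0, 0, 0, 0, 0, 0]]])

```text
t: 9.55
position: [0.5835, 0.1225, 0.0814]
ee_rot: [0.641, 0.768, 0.0, 0.0]
force: [-0.6, 0.2, 2.4]
grip_width: 0.0396
finger_force: 30.0
```

Request:
step_arm(motion=[[[0.5, 0, 0, 0, 0, 0, 0], [0.5, 0, 0, 0, 0, 0, 0], [0.5, 0, 0, 0, 0, 0, 0], [0.5, 0, 0, -2, 0, 0, 0], [0.5, 0, 0, -4, 0, 0, 0], [0.5, 0, 0, -4, 0, 0, 0], [0.5, 0, 0, -4, 0, 0, 0], [0.5, 3.72, -2.34, 0, 0, 0, 0], [0.5, 3.72, -2.34, 0, 0, 0, 0], [0.5, 3.72, -2.34, 0, 0, 0, 0], [0.5, 3.72, -2.34, 0, 0, 0, 0], [0.5, 3.72, -2.34, 0, 0, 0, 0]]])

```text
t: 10.75
position: [0.4338, 0.2857, 0.221]
ee_rot: [0.641, 0.768, 0.0, 0.0]
force: [0.5, 0.2, -0.6]
grip_width: 0.0705
finger_force: 0.0
```

Request:
step_arm(motion=[[[0.5, 0, 0, 0, 0, 0, 0], [0.5, 0, 0, 0, 0, 0, 0], [0.5, 0, 0, 0, 0, 0, 0], [0.5, 0, 0, 0, 0, 0, 0]]])

```text
t: 11.15
position: [0.4361, 0.2837, 0.2208]
ee_rot: [0.641, 0.767, -0.0, 0.0]
force: [-0.7, -0.1, -0.1]
grip_width: 0.0706
finger_force: 0.0
```

```bash
python3 - <<'E'
from h import *
c,p,d=cap('wrist','w2.png')
P=tops(c,d,.435,.285,.045,.08,.1); print(len(P),P.mean(0).round(4),rect(P))
x,y=P.mean(0)[:2]
plan(x,y,.067,1.751)
c,p,d=cap('top','t2.png'); 
P=tops(c,d,.583,.122,.045,.096,.12); print('square',len(P),P.mean(0).round(4),rect(P))
P=tops(c,d,.597,.054,.04,.083,.095); print('beaker',circ(P))
E
```

```text
1494 [0.4335 0.2866 0.0894] (array([433.7, 285.5]), array([38.3, 39.1]), 'long dir rad', 1.7642)
t 11.2 pos [0.4361 0.2837 0.2208] psi 1.749 turn z -0.002 then shift cm [ 0.34 -0.2  15.38] tilt [ 0. -0.] grip 0.0701 F [ 1.  -0.5  0.7]
square 175 [0.5822 0.1201 0.105 ] (array([583.2, 120.3]), array([39.8, 42.2]), 'long dir rad', 0.156)
beaker (array([0.5962, 0.053 ]), 0.0289)
```

Request:
step_arm(motion=[[[0.5, 0.28, -0.2, 0, 0, 0, 0], [0.5, 0, 0, 4, 0, 0, 0], [0.5, 0, 0, 4, 0, 0, 0], [0.5, 0, 0, 4, 0, 0, 0], [0.5, 0, 0, 3.3, 0, 0, 0], [0.5, 0, 0, 0, 0, 0, 0], [0.5, 0, 0, 0, 0, 0, 0], [0.5, 0, 0, 0, 0, 0, 0], [-1, 0, 0, 0, 0, 0, 0], [-1, 0, 0, 0, 0, 0, 0], [-1, 0, 0, 0, 0, 0, 0], [-1, 0, 0, 0, 0, 0, 0]]])

```text
t: 12.45
position: [0.4329, 0.2872, 0.0685]
ee_rot: [0.641, 0.768, 0.001, 0.0]
force: [0.9, 0.2, 0.6]
grip_width: 0.0419
finger_force: 0.6
```

Request:
step_arm(motion=[[[-1, 0, 0, 0, 0, 0, 0], [-1, 0, 0, 0, 0, 0, 0], [-1, 0, 0, 0, 0, 0, 0]]])

```text
t: 12.75
position: [0.4331, 0.2872, 0.0683]
ee_rot: [0.641, 0.768, 0.001, 0.0]
force: [0.7, 0.8, 2.9]
grip_width: 0.0399
finger_force: 29.9
```

```bash
python3 - <<'E'
from h import *
plan(.6087,-.0152,.24,1.751)
E
```

```text
t 12.75 pos [0.4331 0.2872 0.0683] psi 1.751 turn z -0.0 then shift cm [-32.9   11.86 -17.17] tilt [0.001 0.   ] grip 0.0399 F [0.7 0.8 2.9]
```

Request:
step_arm(motion=[[[-1, 0, 0, -1.2, 0, 0, 0], [-1, 0, 0, -4, 0, 0, 0], [-1, 0, 0, -4, 0, 0, 0], [-1, 0, 0, -4, 0, 0, 0], [-1, 0, 0, -4, 0, 0, 0], [-1, -4.7, 1.7, 0, 0, 0, 0], [-1, -4.7, 1.7, 0, 0, 0, 0], [-1, -4.7, 1.7, 0, 0, 0, 0], [-1, -4.7, 1.7, 0, 0, 0, 0], [-1, -4.7, 1.7, 0, 0, 0, 0], [-1, -4.7, 1.7, 0, 0, 0, 0], [-1, -4.7, 1.7, 0, 0, 0, 0]]])

```text
t: 13.95
position: [0.6084, -0.0171, 0.2399]
ee_rot: [0.641, 0.768, -0.0, -0.001]
force: [0.3, 0.9, -1.2]
grip_width: 0.0401
finger_force: 30.0
```

Request:
step_arm(motion=[[[-1, 0, 0, 0, 0, 0, 0], [-1, 0, 0, 0, 0, 0, 0], [-1, 0, 0, 0, 0, 0, 0], [-1, 0, 0, 0, 0, 0, 0], [-1, 0, 0, 0, 0, 0, 0]]])

```text
t: 14.45
position: [0.6079, -0.014, 0.2403]
ee_rot: [0.64, 0.768, 0.0, -0.0]
force: [0.2, -0.9, -1.1]
grip_width: 0.0397
finger_force: 30.0
```

```bash
python3 - <<'E'
from h import *
plan(.6087,-.0147,.0834,1.751)
c,p,d=cap('wrist','w3.png')
P=tops(c,d,.597,.054,.045,.083,.095); print('beaker',len(P),circ(P))
P=tops(c,d,.583,.122,.045,.096,.12); print('square',len(P),P.mean(0) if len(P) else '')
E
```

```text
t 14.45 pos [ 0.6079 -0.014   0.2403] psi 1.753 turn z 0.002 then shift cm [-0.08  0.07 15.69] tilt [0. 0.] grip 0.0397 F [ 0.2 -0.9 -1.1]
beaker 1298 (array([0.596 , 0.0541]), 0.0288)
square 2650 [0.58248799 0.12125433 0.1045314 ]
```

Request:
step_arm(motion=[[[-1, -0.08, 0.07, 0, 0, 0, 0], [-1, 0, 0, 4, 0, 0, 0], [-1, 0, 0, 4, 0, 0, 0], [-1, 0, 0, 4, 0, 0, 0], [-1, 0, 0, 2.5, 0, 0, 0], [-1, 0, 0, 0.7, 0, 0, 0], [-1, 0, 0, 0, 0, 0, 0], [-1, 0, 0, 0, 0, 0, 0], [-1, 0, 0, 0, 0, 0, 0], [-1, 0, 0, 0, 0, 0, 0]]])

```text
t: 15.5
position: [0.6104, -0.0162, 0.0896]
ee_rot: [0.641, 0.768, 0.001, 0.001]
force: [0.5, 0.5, -2.2]
grip_width: 0.0396
finger_force: 30.0
```

```bash
python3 - <<'E'
from h import *
plan(.6087,-.0148,.0834,1.751)
E
```

```text
t 15.5 pos [ 0.6104 -0.0162  0.0896] psi 1.751 turn z -0.0 then shift cm [ 0.17 -0.15  0.62] tilt [ 0.003 -0.   ] grip 0.0396 F [ 0.5  0.5 -2.2]
```

Request:
step_arm(motion=[[[-1, 0.15, -0.13, 0.2, 0, 0, 0], [-1, 0, 0, 0, 0, 0, 0], [-1, 0, 0, 0, 0, 0, 0], [-1, 0, 0, 0, 0, 0, 0], [-1, 0, 0, 0, 0, 0, 0], [-1, 0, 0, 0, 0, 0, 0]]])

```text
t: 16.1
position: [0.6079, -0.0148, 0.0859]
ee_rot: [0.641, 0.768, -0.0, 0.0]
force: [0.2, -0.4, -1.7]
grip_width: 0.04
finger_force: 30.0
```

```bash
python3 - <<'E'
from h import *
plan(.6087,-.0148,.0834,1.751)
E
```

```text
t 16.1 pos [ 0.6079 -0.0148  0.0859] psi 1.751 turn z -0.0 then shift cm [-0.01  0.08  0.25] tilt [ 0. -0.] grip 0.04 F [ 0.2 -0.4 -1.7]
```

Request:
step_arm(motion=[[[-1, 0, 0.08, 0.1, 0, 0, 0], [-1, 0, 0, 0.1, 0, 0, 0], [-1, 0, 0, 0, 0, 0, 0], [-1, 0, 0, 0.05, 0, 0, 0], [-1, 0, 0, 0, 0, 0, 0], [-1, 0, 0, 0, 0, 0, 0]]])

```text
t: 16.7
position: [0.6086, -0.0147, 0.0834]
ee_rot: [0.641, 0.768, -0.0, 0.0]
force: [1.0, 0.4, -1.0]
grip_width: 0.0394
finger_force: 30.0
```

Request:
step_arm(motion=[[[-1, 0, 0, 0.05, 0, 0, 0], [-1, 0, 0, 0, 0, 0, 0], [-1, 0, 0, 0, 0, 0, 0]]])

```text
t: 17.0
position: [0.6087, -0.0147, 0.0832]
ee_rot: [0.641, 0.768, 0.0, 0.0]
force: [0.2, 1.2, 0.5]
grip_width: 0.0396
finger_force: 30.0
```

Request:
step_arm(motion=[[[-1, 0, 0, 0.04, 0, 0, 0], [-1, 0, 0, 0, 0, 0, 0], [0.5, 0, 0, 0, 0, 0, 0], [0.5, 0, 0, 0, 0, 0, 0], [0.5, 0, 0, 0, 0, 0, 0], [0.5, 0, 0, -2, 0, 0, 0], [0.5, 0, 0, -4, 0, 0, 0], [0.5, 0, 0, -4, 0, 0, 0], [0.5, 0, 0, -4, 0, 0, 0], [0.5, 0, 0, -4, 0, 0, 0], [0.5, 0, 0, 0, 0, 0, 0], [0.5, 0, 0, 0, 0, 0, 0]]])

```text
t: 18.2
position: [0.609, -0.0147, 0.2633]
ee_rot: [0.641, 0.768, 0.001, 0.001]
force: [0.1, 0.6, -1.5]
grip_width: 0.0709
finger_force: 0.0
```

Request:
step_arm(motion=[[[0.6, -4.28, -1.51, 0, 0, 0, 0], [0.6, -4.28, -1.51, 0, 0, 0, 0], [0.6, -4.28, -1.51, 0, 0, 0, 0], [0.6, -4.28, -1.51, 0, 0, 0, 0], [0.6, -4.28, -1.51, 0, 0, 0, 0], [0.6, -4.28, -1.51, 0, 0, 0, 0], [0.6, -4.28, -1.51, 0, 0, 0, 0], [0.6, -4.28, -1.51, 0, 0, 0, 0], [0.6, -4.28, -1.51, 0, 0, 0, 0], [0.6, 0, 0, 0, 0, 0, 0.1], [0.6, 0, 0, 0, 0, 0, 0.07], [0.6, 0, 0, 0, 0, 0, 0]]])

```text
t: 19.4
position: [0.5429, -0.418, 0.2596]
ee_rot: [0.704, 0.71, -0.0, -0.002]
force: [0.5, -0.5, -0.3]
grip_width: 0.0755
finger_force: 0.0
```

Request:
step_arm(motion=[[[0.6, 0, 0, 0, 0, 0, 0], [0.6, 0, 0, 0, 0, 0, 0], [0.6, 0, 0, 0, 0, 0, 0], [0.6, 0, 0, 0, 0, 0, 0]]])

```text
t: 19.8
position: [0.544, -0.4176, 0.2627]
ee_rot: [0.703, 0.711, -0.0, 0.0]
force: [0.3, -0.0, -0.0]
grip_width: 0.0752
finger_force: 0.0
```

```bash
cat >> h.py <<'E'
def topcheck(fn):
    c,p,d=cap('top',fn)
    S=tops(c,d,.583,.122,.045,.1,.115); R=tops(c,d,.609,-.015,.045,.1,.115); B=tops(c,d,.597,.054,.04,.083,.095)
    print('top sq',rect(S),'rd',rect(R),R.mean(0).round(4),S.mean(0).round(4),'bk',circ(B))
    return c,p,d
E
python3 - <<'E'
from h import *
c,p,d=cap('wrist','w4.png')
m=imaging.masks_of('wrist','bat'); print([(a['score'],a['position']) for a in m])
P=world(c,d,m[0]['pixels']); P=P[abs(P[:,2]-.012)<.006]; r=rect(P); print(r,P.mean(0))
plan(*(r[0]/1000),.013,r[3])
topcheck('t3.png')
E
```

```text
[(0.71, [318.9, 163.0])]
(array([ 544. , -420.1]), array([ 56. , 198.6]), 'long dir rad', 1.588) [ 0.5439245  -0.41375325  0.01171421]
t 19.9 pos [ 0.544  -0.4177  0.2627] psi 1.581 turn z -0.007 then shift cm [-0.24 -0.   24.97] tilt [ 0. -0.] grip 0.0753 F [ 0.4  0.9 -0.5]
top sq (array([583.3, 120.4]), array([40. , 41.7]), 'long dir rad', 0.1457) rd (array([608.1, -16.9]), array([34. , 37.5]), 'long dir rad', 0.066) [ 0.6078 -0.0168  0.1061] [0.5827 0.1202 0.1057] bk (array([0.5964, 0.0531]), 0.0288)
```

View pics/w4.png

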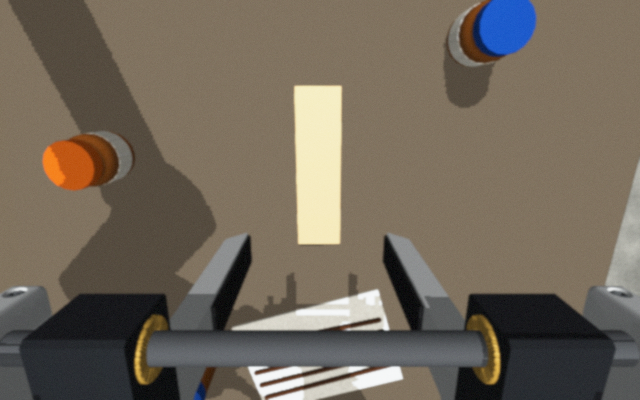

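Request:
step_arm(motion=[[[0.6, -0.24, 0, 0, 0, 0, -0.007], [0.6, 0, 0, 4, 0, 0, 0], [0.6, 0, 0, 4, 0, 0, 0], [0.6, 0, 0, 4, 0, 0, 0], [0.6, 0, 0, 4, 0, 0, 0], [0.6, 0, 0, 4, 0, 0, 0], [0.6, 0, 0, 3.4, 0, 0, 0], [0.6, 0, 0, 0, 0, 0, 0], [0.6, 0, 0, 0, 0, 0, 0], [0.6, 0, 0, 0, 0, 0, 0], [0.6, 0, 0, 0, 0, 0, 0], [0.6, 0, 0, 0, 0, 0, 0]]])

```text
t: 21.15
position: [0.5448, -0.4212, 0.0306]
ee_rot: [0.701, 0.713, -0.0, 0.002]
force: [0.4, 0.2, 0.4]
grip_width: 0.0752
finger_force: 0.0
```

```bash
python3 - <<'E'
from h import *
plan(.544,-.4201,.014,1.588)
E
```

```text
t 21.15 pos [ 0.5448 -0.4212  0.0306] psi 1.588 turn z -0.0 then shift cm [ 0.11 -0.08  1.66] tilt [ 0.003 -0.002] grip 0.0752 F [0.4 0.2 0.4]
```

Request:
step_arm(motion=[[[0.6, 0.1, -0.06, 1.2, 0, 0, 0], [0.6, 0, 0, 0, 0, 0, 0], [0.6, 0, 0, 0, 0, 0, 0], [0.6, 0, 0, 0, 0, 0, 0], [0.6, 0, 0, 0, 0, 0, 0]]])

```text
t: 21.65
position: [0.5434, -0.4195, 0.0166]
ee_rot: [0.701, 0.713, -0.0, 0.0]
force: [-0.5, 0.4, -0.5]
grip_width: 0.075
finger_force: 0.0
```

```bash
python3 - <<'E'
from h import *
plan(.544,-.4201,.014,1.588)
E
```

```text
t 21.65 pos [ 0.5434 -0.4195  0.0166] psi 1.588 turn z -0.0 then shift cm [-0.06  0.06  0.26] tilt [ 0. -0.] grip 0.075 F [-0.5  0.4 -0.5]
```

Request:
step_arm(motion=[[[0.6, -0.06, 0.05, 0.33, 0, 0, 0], [0.6, 0, 0, 0, 0, 0, 0], [0.6, 0, 0, 0, 0, 0, 0], [0.6, 0, 0, 0, 0, 0, 0], [-1, 0, 0, 0, 0, 0, 0], [-1, 0, 0, 0, 0, 0, 0], [-1, 0, 0, 0, 0, 0, 0], [-1, 0, 0, 0, 0, 0, 0], [-1, 0, 0, 0, 0, 0, 0]]])

```text
t: 22.55
position: [0.5442, -0.42, 0.0133]
ee_rot: [0.701, 0.713, 0.0, 0.0]
force: [1.6, 0.0, 0.3]
grip_width: 0.0554
finger_force: 30.0
```

```bash
python3 - <<'E'
from h import *
plan(.5961,.0535,.25,1.751)
E
```

```text
t 22.55 pos [ 0.5442 -0.42    0.0133] psi 1.588 turn z -0.163 then shift cm [ 45.66  13.6  -23.67] tilt [ 0.001 -0.   ] grip 0.0554 F [1.6 0.  0.3]
```

Request:
step_arm(motion=[[[-1, 0, 0, -1, 0, 0, 0], [-1, 0, 0, -2, 0, 0, 0], [-1, 0, 0, -3.5, 0, 0, 0], [-1, 0, 0, -3.5, 0, 0, 0], [-1, 0, 0, -3.5, 0, 0, 0], [-1, 0, 0, -3.5, 0, 0, 0], [-1, 0, 0, -3.5, 0, 0, 0], [-1, 0, 0, -2, 0, 0, -0.05], [-1, 0, 0, -1, 0, 0, -0.06], [-1, 0, 0, 0, 0, 0, -0.05], [-1, 0, 0, 0, 0, 0, 0], [-1, 0, 0, 0, 0, 0, 0]]])

```text
t: 23.75
position: [0.5432, -0.4196, 0.2478]
ee_rot: [0.642, 0.766, -0.0, -0.001]
force: [-0.1, 0.7, -3.5]
grip_width: 0.0556
finger_force: 30.0
```

Request:
step_arm(motion=[[[-1, 2, 0.6, 0, 0, 0, 0], [-1, 4, 1.2, 0, 0, 0, 0], [-1, 4.6, 1.37, 0, 0, 0, 0], [-1, 4.6, 1.37, 0, 0, 0, 0], [-1, 4.6, 1.37, 0, 0, 0, 0], [-1, 4.6, 1.37, 0, 0, 0, 0], [-1, 4.6, 1.37, 0, 0, 0, 0], [-1, 4.6, 1.37, 0, 0, 0, 0], [-1, 4.6, 1.37, 0, 0, 0, 0], [-1, 4.6, 1.37, 0, 0, 0, 0], [-1, 2.8, 0.9, 0, 0, 0, 0], [-1, 0, 0, 0, 0, 0, 0]]])

```text
t: 24.95
position: [0.5969, 0.0584, 0.2479]
ee_rot: [0.64, 0.768, 0.001, -0.001]
force: [0.0, -0.0, -4.2]
grip_width: 0.0559
finger_force: 30.0
```

Request:
step_arm(motion=[[[-1, 0, 0, 0, 0, 0, 0], [-1, 0, 0, 0, 0, 0, 0], [-1, 0, 0, 0, 0, 0, 0], [-1, 0, 0, 0, 0, 0, 0], [-1, 0, 0, 0, 0, 0, 0]]])

```text
t: 25.45
position: [0.5979, 0.0521, 0.2483]
ee_rot: [0.642, 0.766, -0.0, 0.0]
force: [-0.2, -0.5, -3.1]
grip_width: 0.0554
finger_force: 30.0
```

```bash
python3 - <<'E'
from h import *
plan(.5961,.0535,.1185,1.751)
c,p,d=cap('wrist','w5.png')
o,q,ps,M=pose(); 
P=tops(c,d,q[0],q[1],.14,q[2]-.02,q[2]+.03); print(len(P),rect(P),P[:,2].mean(),q[2])
A=np.c_[P[:,:2]-P[:,:2].mean(0),np.ones(len(P))]; print('slope',np.linalg.lstsq(A,P[:,2],rcond=None)[0])
u=np.array([np.cos(1.751),np.sin(1.751)]); t=(P[:,:2]-q[:2])@u; print('along',t.min(),t.max())
E
```

```text
t 25.45 pos [0.5979 0.0521 0.2483] psi 1.746 turn z -0.005 then shift cm [ 0.17 -0.16 12.98] tilt [-0. -0.] grip 0.0554 F [-0.2 -0.5 -3.1]
34849 (array([596.7,  52. ]), array([ 79.8, 200. ]), 'long dir rad', 1.744) 0.24762063325887487 0.24823588560450752
slope [ 1.93630846e-04 -7.02110971e-03  2.47620633e-01]
along -0.09987955706706007 0.10020231262837037
```

View pics/w5.png

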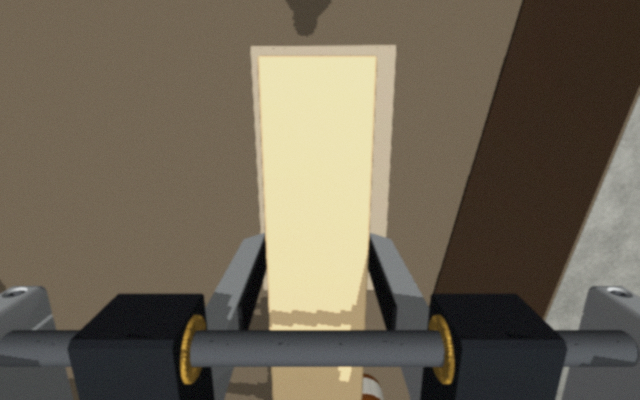

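The bat is held level and centred in the jaws (columns 260–375, far end at row 57), over the shelf outline behind it.

Request:
step_arm(motion=[[[-1, 0.17, -0.16, 0, 0, 0, -0.005], [-1, 0, 0, 3, 0, 0, 0], [-1, 0, 0, 3, 0, 0, 0], [-1, 0, 0, 3, 0, 0, 0], [-1, 0, 0, 2, 0, 0, 0], [-1, 0, 0, 0.5, 0, 0, 0], [-1, 0, 0, 0, 0, 0, 0], [-1, 0, 0, 0, 0, 0, 0], [-1, 0, 0, 0, 0, 0, 0], [-1, 0, 0, 0, 0, 0, 0], [-1, 0, 0, 0, 0, 0, 0]]])

```text
t: 26.6
position: [0.5965, 0.0544, 0.1341]
ee_rot: [0.64, 0.768, 0.0, 0.001]
force: [-0.3, 0.3, -4.3]
grip_width: 0.0555
finger_force: 30.0
```

```bash
python3 - <<'E'
from h import *
plan(.5961,.0533,.1183,1.751)
E
```

```text
t 26.6 pos [0.5965 0.0544 0.1341] psi 1.753 turn z 0.002 then shift cm [-0.1  -0.06  1.58] tilt [ 0.001 -0.   ] grip 0.0555 F [-0.3  0.3 -4.3]
```

Request:
step_arm(motion=[[[-1, -0.1, -0.05, 0.6, 0, 0, 0], [-1, 0, 0, 0.5, 0, 0, 0], [-1, 0, 0, 0, 0, 0, 0], [-1, 0, 0, 0, 0, 0, 0], [-1, 0, 0, 0, 0, 0, 0], [-1, 0, 0, 0, 0, 0, 0]]])

```text
t: 27.2
position: [0.596, 0.0533, 0.1224]
ee_rot: [0.64, 0.768, 0.0, 0.0]
force: [0.6, -0.5, -3.2]
grip_width: 0.0558
finger_force: 30.0
```

```bash
python3 - <<'E'
from h import *
plan(.5961,.0533,.1183,1.751)
E
```

```text
t 27.2 pos [0.596  0.0533 0.1224] psi 1.753 turn z 0.002 then shift cm [0.   0.02 0.41] tilt [ 0. -0.] grip 0.0558 F [ 0.6 -0.5 -3.2]
```

Request:
step_arm(motion=[[[-1, 0, 0, 0.2, 0, 0, 0], [-1, 0, 0, 0.15, 0, 0, 0], [-1, 0, 0, 0, 0, 0, 0], [-1, 0, 0, 0, 0, 0, 0], [-1, 0, 0, 0, 0, 0, 0]]])

```text
t: 27.7
position: [0.5958, 0.0533, 0.1188]
ee_rot: [0.64, 0.768, -0.0, 0.0]
force: [-0.4, 0.6, -3.1]
grip_width: 0.0556
finger_force: 30.0
```

Request:
step_arm(motion=[[[-1, 0, 0, 0.06, 0, 0, 0], [-1, 0, 0, 0, 0, 0, 0], [-1, 0, 0, 0, 0, 0, 0]]])

```text
t: 28.0
position: [0.5959, 0.0533, 0.1183]
ee_rot: [0.64, 0.768, 0.0, 0.0]
force: [-1.0, -0.7, -2.7]
grip_width: 0.0558
finger_force: 30.0
```

Request:
step_arm(motion=[[[-1, 0, 0, 0.05, 0, 0, 0], [-1, 0, 0, 0, 0, 0, 0], [-1, 0, 0, 0, 0, 0, 0]]])

```text
t: 28.3
position: [0.5959, 0.0533, 0.1183]
ee_rot: [0.64, 0.768, 0.0, 0.0]
force: [-2.2, 0.6, 3.2]
grip_width: 0.0559
finger_force: 30.0
```

Request:
step_arm(motion=[[[-1, 0, 0, 0.03, 0, 0, 0], [-1, 0, 0, 0, 0, 0, 0], [-1, 0, 0, 0, 0, 0, 0]]])

```text
t: 28.6
position: [0.5959, 0.0533, 0.1183]
ee_rot: [0.64, 0.768, 0.0, 0.0]
force: [-2.0, 0.4, 6.3]
grip_width: 0.0554
finger_force: 30.0
```

Request:
step_arm(motion=[[[0.5, 0, 0, 0, 0, 0, 0], [0.5, 0, 0, 0, 0, 0, 0], [0.5, 0, 0, 0, 0, 0, 0], [0.5, 0, 0, -1, 0, 0, 0], [0.5, 0, 0, -3, 0, 0, 0], [0.5, 0, 0, -4, 0, 0, 0], [0.5, 0, 0, -4, 0, 0, 0], [0.5, 0, 0, -1, 0, 0, 0], [0.1, 4.5, -0.26, 0, 0, 0, 0], [0.1, 4.5, -0.26, 0, 0, 0, 0], [0.1, 4.5, -0.26, 0, 0, 0, 0], [0.1, 4.5, -0.26, 0, 0, 0, 0]]])

```text
t: 29.8
position: [0.5522, 0.2298, 0.2469]
ee_rot: [0.64, 0.768, -0.0, -0.0]
force: [0.9, 0.6, 0.0]
grip_width: 0.0523
finger_force: 0.0
```

Request:
step_arm(motion=[[[0.1, 4.5, -0.26, 0, 0, 0, 0], [0.1, 4.5, -0.26, 0, 0, 0, 0], [0.1, 4, -0.26, 0, 0, 0, 0], [0.1, 0, 0, 0, 0, 0, 0], [0.1, 0, 0, 0, 0, 0, 0], [0.1, 0, 0, 0, 0, 0, 0], [0.1, 0, 0, 0, 0, 0, 0], [0.1, 0, 0, 0, 0, 0, 0]]])

```text
t: 30.6
position: [0.5223, 0.3536, 0.2474]
ee_rot: [0.641, 0.768, -0.0, 0.0]
force: [-0.2, 0.4, 0.3]
grip_width: 0.0517
finger_force: 0.0
```

```bash
python3 - <<'E'
from h import *
c,p,d=cap('wrist','w6.png')
for z0,z1 in((.08,.095),(.055,.095),(.02,.034)):
    P=tops(c,d,.523,.355,.035,z0,z1); print(len(P),P.mean(0).round(4),rect(P))
P=tops(c,d,.523,.355,.03,.083,.095)
plan(*(rect(P)[0]/1000),.066,1.751)
c,p,d=cap('top','t4.png')
P=tops(c,d,.596,.054,.125,.11,.13); print('bat',len(P),rect(P),P[:,2].mean())
c,p,d=cap('side','s4.png')
P=tops(c,d,.596,.054,.125,.11,.13); print('bat',len(P),rect(P),P[:,2].mean())
P=P-P.mean(0);print(np.linalg.lstsq(P[:,:2],P[:,2],rcond=None)[0])
E
```

```text
550 [0.5216 0.3562 0.0878] (array([521.4, 355.7]), array([24.7, 25.1]), 'long dir rad', 1.7425)
648 [0.5213 0.3576 0.0847] (array([521.5, 355.6]), array([25. , 25.3]), 'long dir rad', 1.6596)
64 [0.5177 0.3773 0.0276] (array([520.5, 372.1]), array([20.2, 51.7]), 'long dir rad', 0.0724)
t 30.65 pos [0.5222 0.3538 0.2474] psi 1.751 turn z 0.0 then shift cm [ 0.2  -0.05 18.14] tilt [ 0. -0.] grip 0.0517 F [0.1 0.7 0.3]
bat 1206 (array([594.9,  51.8]), array([ 58. , 199.6]), 'long dir rad', 1.7444) 0.11746816816871444
bat 296 (array([587.5, 110.7]), array([55.5, 94.6]), 'long dir rad', 1.7815) 0.11867413383538636
[-0.00043556 -0.01354832]
```

View pics/w6.png

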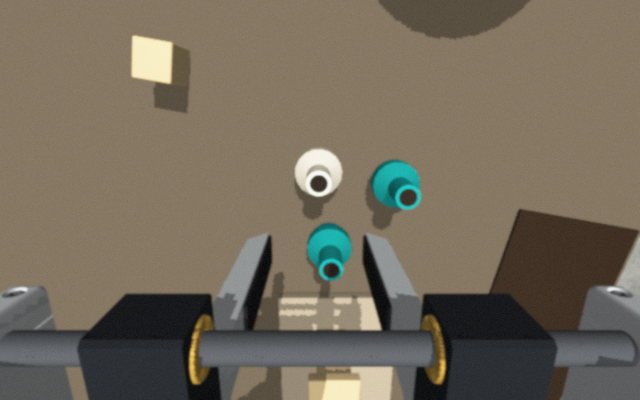

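View pics/s4.png

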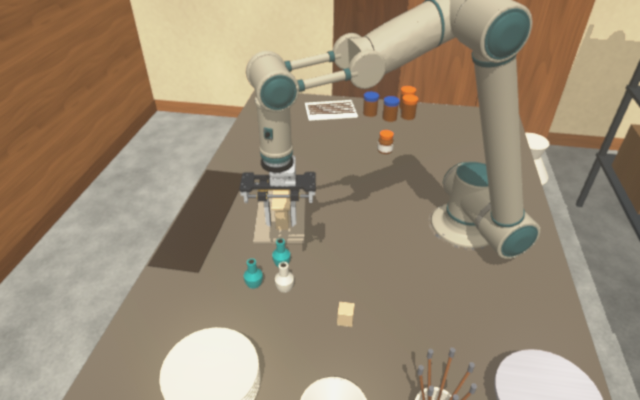

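The pale vase is at wrist px (318,180) and the turquoise ones at (405,190) and (330,265). The pale one is meant. The side picture shows the bat sitting on the posts behind the gripper.

Request:
step_arm(motion=[[[0.1, 0.2, -0.05, 0, 0, 0, 0], [0.1, 0, 0, 4, 0, 0, 0], [0.1, 0, 0, 4, 0, 0, 0], [0.1, 0, 0, 4, 0, 0, 0], [0.1, 0, 0, 3, 0, 0, 0], [0.1, 0, 0, 1.5, 0, 0, 0], [0.1, 0, 0, 0, 0, 0, 0], [0.1, 0, 0, 0, 0, 0, 0], [0.1, 0, 0, 0, 0, 0, 0], [0.1, 0, 0, 0, 0, 0, 0], [0.1, 0, 0, 0, 0, 0, 0]]])

```text
t: 31.85
position: [0.5215, 0.3571, 0.0835]
ee_rot: [0.64, 0.768, 0.001, 0.0]
force: [-0.4, 0.7, 0.3]
grip_width: 0.0518
finger_force: 0.0
```

```bash
python3 - <<'E'
from h import *
plan(.5217,.3557,.067,1.751)
E
```

```text
t 31.85 pos [0.5215 0.3571 0.0835] psi 1.753 turn z 0.002 then shift cm [-0.14 -0.    1.65] tilt [0.002 0.001] grip 0.0518 F [-0.4  0.7  0.3]
```

Request:
step_arm(motion=[[[0.1, -0.13, 0, 1.6, 0, 0, 0], [0.1, 0, 0, 0, 0, 0, 0], [0.1, 0, 0, 0, 0, 0, 0], [0.1, 0, 0, 0, 0, 0, 0], [0.1, 0, 0, 0, 0, 0, 0], [-1, 0, 0, 0, 0, 0, 0], [-1, 0, 0, 0, 0, 0, 0], [-1, 0, 0, 0, 0, 0, 0], [-1, 0, 0, 0, 0, 0, 0], [-1, 0, 0, 0, 0, 0, 0]]])

```text
t: 32.85
position: [0.5212, 0.3555, 0.0663]
ee_rot: [0.64, 0.768, 0.0, 0.0]
force: [-0.2, 0.1, -0.2]
grip_width: 0.025
finger_force: 30.0
```

```bash
python3 - <<'E'
from h import *
plan(.5959,.0532,.25,1.751)
E
```

```text
t 32.85 pos [0.5212 0.3555 0.0663] psi 1.753 turn z 0.002 then shift cm [-31.08   1.93 -18.37] tilt [ 0. -0.] grip 0.025 F [-0.2  0.1 -0.2]
```

Request:
step_arm(motion=[[[-1, 0, 0, -1, 0, 0, 0], [-1, 0, 0, -3, 0, 0, 0], [-1, 0, 0, -4, 0, 0, 0], [-1, 0, 0, -4, 0, 0, 0], [-1, 0, 0, -4, 0, 0, 0], [-1, 0, 0, -2.5, 0, 0, 0], [-1, 0, 0, 0, 0, 0, 0], [-1, -2, 0.13, 0, 0, 0, 0], [-1, -4, 0.25, 0, 0, 0, 0], [-1, -4, 0.25, 0, 0, 0, 0], [-1, -4, 0.25, 0, 0, 0, 0], [-1, -4, 0.25, 0, 0, 0, 0]]])

```text
t: 34.05
position: [0.5639, 0.1789, 0.2493]
ee_rot: [0.64, 0.769, -0.001, -0.001]
force: [1.3, 0.1, -0.8]
grip_width: 0.0249
finger_force: 30.0
```

Request:
step_arm(motion=[[[-1, -4, 0.25, 0, 0, 0, 0], [-1, -4, 0.25, 0, 0, 0, 0], [-1, -3, 0.2, 0, 0, 0, 0], [-1, -2, 0.1, 0, 0, 0, 0], [-1, 0, 0, 0, 0, 0, 0], [-1, 0, 0, 0, 0, 0, 0], [-1, 0, 0, 0, 0, 0, 0], [-1, 0, 0, 0, 0, 0, 0], [-1, 0, 0, 0, 0, 0, 0], [-1, 0, 0, 0, 0, 0, 0]]])

```text
t: 35.05
position: [0.5961, 0.0548, 0.2514]
ee_rot: [0.639, 0.769, 0.0, 0.0]
force: [-0.9, -0.1, -1.3]
grip_width: 0.025
finger_force: 30.0
```

```bash
python3 - <<'E'
from h import *
plan(.5957,.0531,.1835,1.751)
c,p,d=cap('wrist','w7.png')
P=tops(c,d,.596,.053,.125,.11,.125); print(len(P),rect(P),P.mean(0))
E
```

```text
t 35.05 pos [0.5961 0.0548 0.2514] psi 1.754 turn z 0.003 then shift cm [-0.16 -0.07  6.79] tilt [ 0. -0.] grip 0.025 F [-0.9 -0.1 -1.3]
7146 (array([594.4,  53.2]), array([ 56.2, 199.3]), 'long dir rad', 1.7531) [0.58474062 0.10521398 0.11668761]
```

View pics/w7.png

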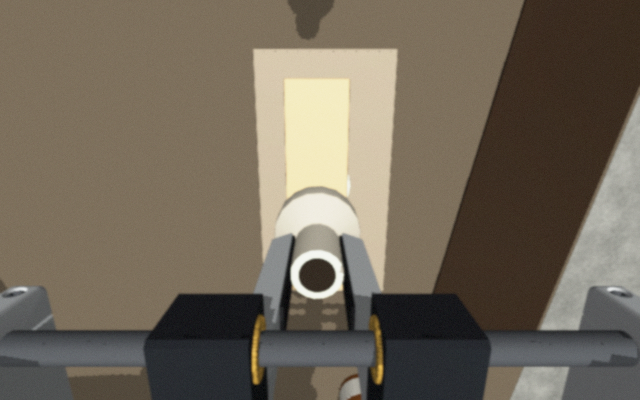

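The vase is held upright at (318,250) above the bat (columns 285–350).

Request:
step_arm(motion=[[[-1, -0.16, -0.12, 0, 0, 0, 0], [-1, 0, 0, 2.5, 0, 0, 0], [-1, 0, 0, 2, 0, 0, 0], [-1, 0, 0, 1.2, 0, 0, 0], [-1, 0, 0, 0, 0, 0, 0], [-1, 0, 0, 0, 0, 0, 0], [-1, 0, 0, 0, 0, 0, 0], [-1, 0, 0, 0, 0, 0, 0], [-1, 0, 0, 0, 0, 0, 0], [-1, 0, 0, 0, 0, 0, 0]]])

```text
t: 36.1
position: [0.5955, 0.0523, 0.1948]
ee_rot: [0.64, 0.768, 0.0, 0.0]
force: [1.1, -0.2, -0.9]
grip_width: 0.0249
finger_force: 30.0
```

```bash
python3 - <<'E'
from h import *
plan(.5952,.0531,.1833,1.751)
E
```

```text
t 36.1 pos [0.5955 0.0523 0.1948] psi 1.753 turn z 0.002 then shift cm [ 0.09 -0.02  1.15] tilt [ 0.001 -0.   ] grip 0.0249 F [ 1.1 -0.2 -0.9]
```

Request:
step_arm(motion=[[[-1, 0.08, 0, 0.5, 0, 0, 0], [-1, 0, 0, 0.4, 0, 0, 0], [-1, 0, 0, 0, 0, 0, 0], [-1, 0, 0, 0, 0, 0, 0], [-1, 0, 0, 0, 0, 0, 0], [-1, 0, 0, 0, 0, 0, 0]]])

```text
t: 36.7
position: [0.5953, 0.053, 0.1855]
ee_rot: [0.64, 0.768, 0.0, 0.0]
force: [0.3, 0.0, -0.5]
grip_width: 0.0251
finger_force: 30.0
```

Request:
step_arm(motion=[[[-1, 0, 0, 0.1, 0, 0, 0], [-1, 0, 0, 0, 0, 0, 0], [-1, 0, 0, 0, 0, 0, 0], [-1, 0, 0, 0, 0, 0, 0]]])

```text
t: 37.1
position: [0.5952, 0.0531, 0.1844]
ee_rot: [0.64, 0.768, -0.0, 0.0]
force: [-0.1, 0.5, -0.4]
grip_width: 0.025
finger_force: 30.0
```

Request:
step_arm(motion=[[[-1, 0, 0, 0.07, 0, 0, 0], [-1, 0, 0, 0, 0, 0, 0], [-1, 0, 0, 0, 0, 0, 0], [-1, 0, 0, 0, 0, 0, 0]]])

```text
t: 37.5
position: [0.5952, 0.0531, 0.1837]
ee_rot: [0.64, 0.768, -0.0, 0.0]
force: [-0.0, -0.5, -1.3]
grip_width: 0.0248
finger_force: 30.0
```

Request:
step_arm(motion=[[[-1, 0, 0, 0.05, 0, 0, 0], [-1, 0, 0, 0, 0, 0, 0], [-1, 0, 0, 0, 0, 0, 0], [-1, 0, 0, 0, 0, 0, 0]]])

```text
t: 37.9
position: [0.5953, 0.053, 0.1833]
ee_rot: [0.64, 0.768, 0.0, 0.0]
force: [-0.1, -0.1, -0.1]
grip_width: 0.0253
finger_force: 30.0
```

Request:
step_arm(motion=[[[-1, 0, 0, 0.04, 0, 0, 0], [-1, 0, 0, 0, 0, 0, 0], [-1, 0, 0, 0, 0, 0, 0]]])

```text
t: 38.2
position: [0.5953, 0.0531, 0.1832]
ee_rot: [0.64, 0.768, 0.0, 0.0]
force: [-0.1, 0.2, 4.5]
grip_width: 0.025
finger_force: 30.0
```

Contact, so I release, rise, and back away.

Request:
step_arm(motion=[[[0.1, 0, 0, 0, 0, 0, 0], [0.1, 0, 0, 0, 0, 0, 0], [0.1, 0, 0, 0, 0, 0, 0], [0.1, 0, 0, 0, 0, 0, 0], [0.1, 0, 0, -1, 0, 0, 0], [0.1, 0, 0, -3, 0, 0, 0], [0.1, 0, 0, -4, 0, 0, 0], [0.1, 0, 0, -4, 0, 0, 0], [0.1, 0, 0, 0, 0, 0, 0], [0.1, 0, -4, 0, 0, 0, 0], [0.1, 0, -4, 0, 0, 0, 0], [0.1, 0, -4, 0, 0, 0, 0]]])

```text
t: 39.4
position: [0.4757, 0.0312, 0.3023]
ee_rot: [0.64, 0.769, -0.0, -0.0]
force: [-0.3, -0.5, 0.2]
grip_width: 0.0515
finger_force: 0.0
```

Request:
step_arm(motion=[[[0.1, 0, -4, 0, 0, 0, 0], [0.1, 0, -4, 0, 0, 0, 0], [0.1, -2, -4, 0, 0, 0, 0], [0.1, -4, 0, 0, 0, 0, 0], [0.1, -4, 0, 0, 0, 0, 0], [0.1, -4, 0, 0, 0, 0, 0], [0.1, -4, 0, 0, 0, 0, 0], [0.1, 0, 0, 0, 0, 0, 0], [0.1, 0, 0, 0, 0, 0, 0], [0.1, 0, 0, 0, 0, 0, 0]]])

```text
t: 40.4
position: [0.3913, -0.1664, 0.3026]
ee_rot: [0.64, 0.769, 0.0, -0.0]
force: [0.2, -0.7, -0.1]
grip_width: 0.0515
finger_force: 0.0
```

```bash
python3 - <<'E'
from h import *
c,p,d=cap('top','t5.png')
P=tops(c,d,.596,.053,.125,.11,.125); print('bat',rect(P))
P=tops(c,d,.596,.053,.05,.195,.215); print('vase',len(P),rect(P),P.mean(0))
for n,x,y,z in(('short',.338,.44,.05),('jarn',.287,-.402,.08),('jarf',.719,-.266,.08)):
    P=tops(c,d,x,y,.05,z-.008,z+.01); print(n,len(P),P.mean(0).round(4) if len(P) else '')
cs,ps,ds=cap('side')
P=tops(cs,ds,.287,-.402,.05,.072,.09); print('jarn side',P.mean(0).round(4))
a=cv2.resize(ps[130:330,200:400],(600,600),interpolation=cv2.INTER_CUBIC)
cv2.imwrite('pics/s5.png',a[:,:,::-1])
cv2.imwrite('pics/t5c.png',cv2.resize(p[110:290,150:490,::-1],None,fx=2.35,fy=2.35))
E
```

```text
bat (array([594.6,  51.9]), array([ 58.2, 199.8]), 'long dir rad', 1.7527)
vase 73 (array([594.1,  51.9]), array([22.7, 24.9]), 'long dir rad', 0.0646) [0.59383739 0.05169087 0.20506586]
short 178 [0.3374 0.4387 0.0499]
jarn 269 [ 0.2845 -0.4052  0.0807]
jarf 221 [ 0.7184 -0.267   0.0807]
jarn side [ 0.2865 -0.3986  0.0813]
```

View pics/s5.png

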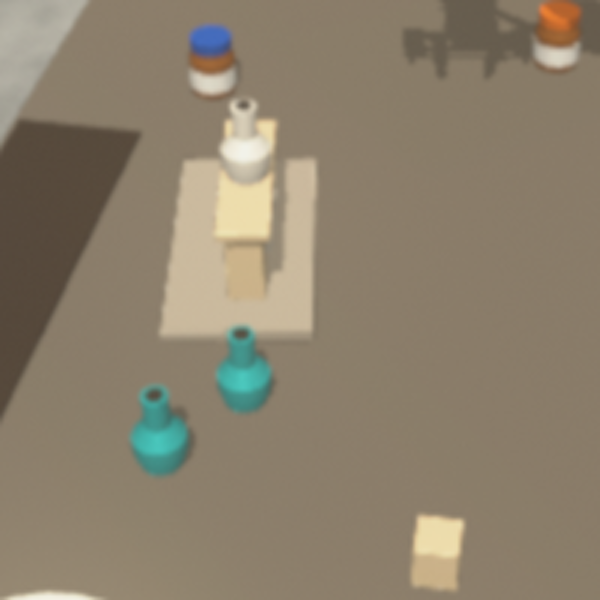

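View pics/t5c.png

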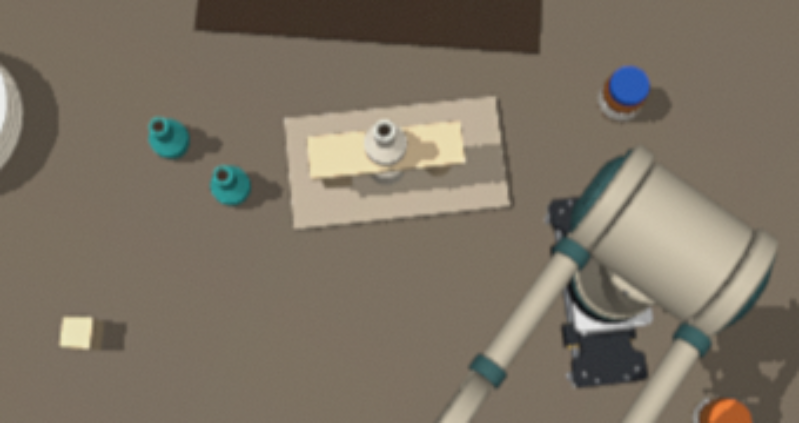

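The vase stands upright at the middle of the level bat (side crop 245,150; top crop 384,140). The beaker, jars and short post haven't moved, and the arm is clear. Handing in.

```bash
python3 -c "
from cell import env; print(env.finish_job())"
```

```text
the job is handed in; nothing more can be done
None
```

The job is handed in after about 40 s: both posts, the bat and the vase went on in the order asked, and the last pictures showed the vase upright on the middle of the level bat, each post within about 2 mm of its 70 mm spot, and the short post and jars not moved; no verdict came back.

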